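Rake a heap of heat sinks level in a drying tray

TASK

Washed heat sinks have been tipped into the back of the metal drying tray, two of them on top of the others. With the little rake, not with your fingers, rake the two top ones forward off the heap so that all five lie one deep on the floor of the tray, inside its rim. Then stand the rake upright on the bench, outside the tray, and let go of it.

Things in the scene. Friction and masses are not known exactly. Their poses are not given: they have to be found in the camera images.
- rake_grip (a point): Small rake standing on its tines. Point: mid of its upright wooden handle (24 mm along rake's x, 18 along y, 70 tall; grip across the 18), 73 mm above the tine tips. Below, a bar 32 (x) by 108 (y), 12 thick, with two rows of 24 mm long tines (at x = -12 and 12, 24 mm apart in y); the tines reach x = -15 to 15. Rake along x; both sides alike. 0.1 to 0.2 kg.
- tray_bed (a point): Fixed metal tray with a dark rubber floor. Point: centre of its floor, 6 mm above the bench; z up. Inside 120 mm (x) by 124 (y), rim 5 thick, 14 above the floor. +x points to the back, away from the robot within 45 degrees. Three loose heat sinks, 18 high, stand in a row along y on the floor by the back wall, x = 31 to 58, y = -50 to 50; the two top ones lie on them. The front is empty.
- top_a_center (a point): Finned heat sink, a loose block 24 mm (x) by 30 (y) by 18 high, about 18 g, lying on the row of three in the left (tray's +y) half. Point: its centre, 27 mm above the tray floor at the start, 9 to 15 mm when it lies on the floor on any face.
- top_b_center (a point): Heat sink of the same kind and size, lying on the row of three in the right (tray's -y) half. Point: its centre, 27 mm above the tray floor at the start.
Not all that is in view belongs to the job. Leave any blue or brown look-alike of the part that bears top_a_center alone.

How it is judged:
On the way, in this order (a step that is already met when the one before it is completed fails the run):
1. the rake is lifted off the bench (height (world z) of rake_grip above 0.088 m), for 0.1 s.
2. both top heat sinks are down on the tray's floor (z of each of top_a_center, top_b_center in the frame of tray_bed below 0.019 m), for 0.1 s.
At the end, for the whole second after the job is handed in: All five heat sinks are inside the tray's rim, one deep: the centres of the two former top ones and the undersides of the other three are less than 19 mm above its floor. The rake stands on the bench, not in the tray, upright within 10 degrees, mid-handle 65 to 76.5 mm above the bench (all of step 2 and x of top_a_center in the frame of tray_bed between -0.06 and 0.06 m and x of top_b_center in the frame of tray_bed between -0.06 and 0.06 m and y of top_a_center in the frame of tray_bed between -0.062 and 0.062 m and y of top_b_center in the frame of tray_bed between -0.062 and 0.062 m and angle between rake_grip's own z axis and vertical below 0.17 rad and height (world z) of rake_grip between 0.065 and 0.0765 m and z of each of low_sink_0, low_sink_1, low_sink_2 in the frame of tray_bed below 0.019 m and x of low_sink_0 in the frame of tray_bed between -0.06 and 0.06 m and y of low_sink_0 in the frame of tray_bed between -0.062 and 0.062 m and x of low_sink_1 in the frame of tray_bed between -0.06 and 0.06 m and y of low_sink_1 in the frame of tray_bed between -0.062 and 0.062 m and x of low_sink_2 in the frame of tray_bed between -0.06 and 0.06 m and y of low_sink_2 in the frame of tray_bed between -0.062 and 0.062 m); the robot touches nothing.
It fails at once if the fingers touch a top heat sink (the rake must do the work) (contact force between the fingers and top_sink_a above 0.5 N or contact force between the fingers and top_sink_b above 0.5 N).
It also fails if it takes over 64 s, if anything falls off the work surface, if the arm or the gripper's body presses on something with over 40 N, if the wrist force passes 120 N, or if a joint passes its speed limit or range.

ROBOT

A 7-joint arm with a two-finger parallel gripper is mounted at the origin on a cart in front of the work surface, level with it; the furniture and walls round the work are solid. World frame = base frame: x ahead of the robot, y to its left, z up, the work surface at z = 0. Lengths are in m, angles in rad, forces in N, time in s.
With the tool pointing down it reaches from about 0.4 to 0.85 m from the base axis. Payload 4.4 kg.
Tool frame: the origin (TCP) lies midway between the tips of the shut fingers; the grasp point (between the pads) lies 19 mm behind it (ctrl.pinch_z is the distance from the TCP to the grasp point, in m); z points along the fingers, y is the line along which they close (so a half turn about z gives the same grasp; the last joint's range is limited). The gripper opens to 94 mm and grips with 3 to 60 N. Pads are 16 mm wide; open, the fingers measure 119 mm over their backs; the gripper's body (75 mm by 177 mm) begins 78 mm behind the grasp point.
Start: joints at [-1.219, 0.628, 0.038, 1.517, -0.027, 0.996, -0.02], TCP at [0.264, 0.594, 0.205] pointing down, gripper open.
Joint ranges: [-3.06, 3.06], [-0.37, 2.12], [-1.25, 1.32], [0.18, 2.47], [-1.1, 4.24], [0.23, 1.98], [-2.94, 2.94]. Speed limits (rad/s): [2.57, 2.57, 3.14, 3.14, 3.14, 3.14, 3.14].

INTERFACE

Orientations are given as [roll, pitch, yaw] about the fixed x, y, z axes, in that order (R = Rz(yaw) Ry(pitch) Rx(roll)).
In Python, from rig import ctrl gives the robot as it stands.
- The arm moves only by the tool play_rows, never from a script. Its argument "targets" is a list of rows, each a list of 3 entries, a list of its own where there are three numbers: the shift along the tool's x, y, z normalised to -1 to 1, where 1 is 0.03 m, then the turn, a rotation vector about the tool's x, y, z normalised to -1 to 1, where 1 is 1.5 rad, then the opening, from 0 (shut) to 1 (fully open). In form: [[[tx, ty, tz], [ax, ay, az], jaw], ...]. A call has 1 to 20 rows; each row shifts and turns the commanded pose from where the row before left it, along the tool's axes as they then stand; what a row does not reach is not made up. A row lasts 1/12 s, in which the tool goes at most 41.7 mm and 7.16 degrees, less where a joint would pass 70% of its speed; a pose out of reach is approached as far as the arm can. A call with a number of a shift or a turn outside -1 to 1 is refused whole. A call with a gripper value outside its range is refused whole. The fingers move at their own pace and stop on an object; "newtons" is the grip in N (left out, the last holds). Time passes only in rows, so rows that do not move let the fingers close. It gives the time, the measured TCP pose, the force, the opening and the grip force at its end, in the units of the state.
- ctrl.get_obs(): the state, without advancing time (a new reading comes with each control period).
- ctrl.grab_frame(name): name is "scene" or "side" or "wrist"; returns (picture, depth): 420x560x3 uint8, red, green, blue; 420x560 float32, m along the optical axis (not along the pixel's ray), 0 where there is no reading.
- ctrl.calibration(name): a dict with "camera_matrix" (3x3 intrinsics, pixels), "rvec" (rotation vector, rad) and "tvec" (3), from world to camera coordinates, as OpenCV has them; the wrist camera has in their place "hand_eye" (4x4, takes a point from camera to tool coordinates, whose origin is the TCP and whose axes are the flange's). Camera axes: x right, y down, z forward; pixel columns grow to the right and rows downward; lengths in m; the calibration is good to about 2 mm. The wrist camera is an equidistant fisheye: a pixel r from the principal point sees the ray r / f radians off the axis. A picture is of the moment at which its call begins: read the wrist's pose just before it. calibration takes no time and is no camera call.
- ctrl.hand_in(): hands the job in; it is judged then, once.
The state is a dict: "time_s": time; "qpos": joint angles; "qvel": joint speeds; "joint_torque": joint torques, N m; "ee_pos": TCP position; "tcp_rot": TCP orientation; "contact_force": force on the tool from outside, world axes, zero at the start; "wrist_torque": the same for the moment, N m; "width": opening from 0.0 (shut) to 1.0 (fully open); "grasp_force": force on a finger pad.
Only numpy, scipy, OpenCV 4.12 (cv2) and the standard library are available. Lean on these libraries where they do the work, as an engineer would, in place of code of your own. Each camera call takes 0.05 s, during which the arm holds its last target. There are 200 camera calls.

## Working session

There is one attempt and no reset: what is moved stays moved. The work goes in short steps, Python scripts to look and compute and a tool call to move; the robot and the scene stay as the last step left them, time stands still between calls to the robot, and variables do not carry over. Pictures are saved under pics/ and viewed, at most 10 in all, crops included, and the job is handed in when it is done.

Besides the shell and the picture viewer there is one more tool, called after "Call:" as name(argument=value, ...), one argument or row to a line, values as JSON. play_rows: Moves the arm, as the interface text tells. Its arguments: {"type":"object","properties":{"targets":{"type":"array"},"newtons":{"type":"number"}},"required":["targets"]}

```bash
mkdir -p pics; cat > h.py <<'E'
import numpy as np,cv2
from rig import ctrl
def cloud(n):
    im,d=ctrl.grab_frame(n); c=ctrl.calibration(n); K=np.array(c['camera_matrix'])
    R=cv2.Rodrigues(np.array(c['rvec'],float))[0]; t=np.array(c['tvec'],float).ravel()
    v,u=np.mgrid[:420,:560]
    P=np.stack([(u-K[0,2])/K[0,0]*d,(v-K[1,2])/K[1,1]*d,d],-1)
    W=(P-t)@R; W[d==0]=np.nan
    return im,W
E
python3 - <<'E'
from h import *
o=ctrl.get_obs(); print(o)
for n in('scene','side'):
    im,W=cloud(n); np.savez(f'{n}0.npz',im=im,W=W); cv2.imwrite(f'pics/{n}0.png',im[...,::-1]); print(ctrl.calibration(n))
E
```

```text
{'time_s': 0.0, 'qpos': array([-1.21880294,  0.62932391,  0.03843453,  1.51835202, -0.02700202,
        0.99630324, -0.02002849]), 'qvel': array([ 0.00048848,  0.00111975, -0.00213844,  0.00171748, -0.00046007,
        0.00024158, -0.0001272 ]), 'joint_torque': array([-4.31373664e-04, -5.49714983e+01,  1.14403468e+00, -1.86628461e+01,
       -5.20043483e-02,  2.37471383e-02,  1.81668065e-04]), 'ee_pos': array([0.26343346, 0.5934979 , 0.20457351]), 'tcp_rot': array([-3.13972393e+00,  1.72314573e-05,  2.72377607e+00]), 'contact_force': array([-0.14669576, -0.42290832,  0.35130914]), 'wrist_torque': array([-0.01572868,  0.03796228, -0.03247767]), 'grasp_force': 0.0, 'width': 0.9982119228337956}
{'camera_matrix': array([[448.47560977,   0.        , 281.12848557],
       [  0.        , 448.47560977, 205.99051596],
       [  0.        ,   0.        ,   1.        ]]), 'rvec': array([ 0.88878429, -2.43018296,  1.17867762]), 'tvec': array([0.34308404, 0.34189776, 0.57385125])}
{'camera_matrix': array([[398.69069538,   0.        , 272.67485513],
       [  0.        , 398.69069538, 209.94584358],
       [  0.        ,   0.        ,   1.        ]]), 'rvec': array([ 0.81637563, -2.39179927,  1.33001463]), 'tvec': array([0.3770166 , 0.3098941 , 0.55588901])}
```

View pics/scene0.png

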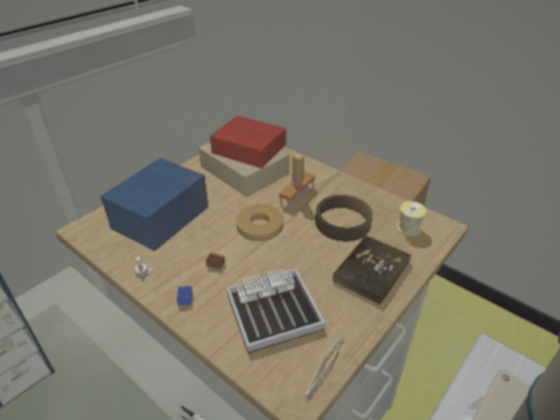

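View pics/side0.png

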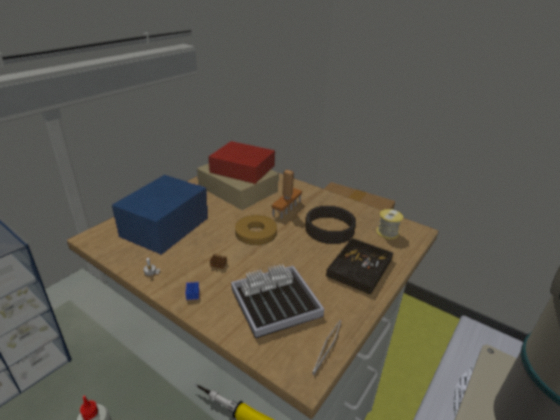

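The scene view shows the metal tray with white heat sinks at (275,308), with the sinks along its upper edge at about (267,284). The rake has an orange bar and wooden handle at (297,178). The look-alikes are blue at (185,296) and brown at (216,260), and there is a dark parts tray at (372,268). The light metal tray with ribs and grey sinks fits the description. I'll measure it and confirm with one crop.

```bash
python3 - <<'E'
from h import *
z=np.load('scene0.npz'); im,W=z['im'],z['W']
def p(u,v): return np.nanmedian(W[v-1:v+2,u-1:u+2].reshape(-1,3),0).round(3)
for u,v in [(298,158),(298,175),(297,187),(285,195),(310,180),(275,320),(185,295),(216,260),(372,268),(260,222),(343,220),(245,165),(150,215),(250,290),(280,280),(140,268),(410,218)]: print((u,v),p(u,v))
c=cv2.resize(im[255:360,210:345],None,fx=5.5,fy=5.5,interpolation=cv2.INTER_CUBIC)
cv2.imwrite('pics/c1.png',c[...,::-1])
m=(W[...,2]>.034)&(W[...,2]<.06); m[:250]=0;m[330:]=0;m[:,:220]=0;m[:,330:]=0
n,l,s,ce=cv2.connectedComponentsWithStats(m.astype('uint8'))
for i in range(1,n):
  if s[i,4]>15: print('top',ce[i],s[i],np.median(W[l==i],0).round(4), cv2.minAreaRect((W[l==i][:,:2]*1000).astype('float32')))
# handle
m=(W[...,2]>.05)&(W[...,2]<.13); m[:150]=0;m[200:]=0;m[:,:288]=0;m[:,306:]=0
print(cv2.minAreaRect((W[m][:,:2]*1000).astype('float32')),W[m].max(0),m.sum())
# bar orange
h=cv2.cvtColor(im,cv2.COLOR_RGB2HSV)
m=(W[...,2]>.024)&(W[...,2]<.045); m[:165]=0;m[212:]=0;m[:,:272]=0;m[:,322:]=0
print('bar',cv2.minAreaRect((W[m][:,:2]*1000).astype('float32')),m.sum())
# rim
m=(W[...,2]>.012)&(W[...,2]<.034); m[:260]=0;m[352:]=0;m[:,:222]=0;m[:,328:]=0
print('rim',cv2.minAreaRect((W[m][:,:2]*1000).astype('float32')),m.sum())
E
```

```text
(298, 158) [ 0.611 -0.249  0.105]
(298, 175) [ 0.61  -0.249  0.061]
(297, 187) [ 0.606 -0.242  0.034]
(285, 195) [ 0.61  -0.204  0.032]
(310, 180) [ 0.603 -0.287  0.032]
(275, 320) [0.421 0.048 0.005]
(185, 295) [0.571 0.115 0.016]
(216, 260) [0.594 0.02  0.013]
(372, 268) [ 0.359 -0.163  0.004]
(260, 222) [ 0.616 -0.128  0.   ]
(343, 220) [ 0.484 -0.249 -0.   ]
(245, 165) [ 0.728 -0.203  0.06 ]
(150, 215) [0.716 0.065 0.088]
(250, 290) [0.483 0.042 0.028]
(280, 280) [ 0.459 -0.006  0.031]
(140, 268) [0.688 0.125 0.011]
(410, 218) [ 0.359 -0.299  0.041]
top [278.52631579 274.94736842] [277 269   4  13  19] [ 0.4626 -0.0092  0.0402] ((464.0464172363281, -10.417885780334473), (2.043243169784546, 24.83452796936035), 55.709869384765625)
top [281.5  274.25] [280 268   4  13  20] [ 0.4597 -0.0141  0.0395] ((461.21929931640625, -15.501437187194824), (1.740357756614685, 24.152698516845703), 55.68272018432617)
top [284.42105263 273.42105263] [283 268   4  12  19] [ 0.4583 -0.0193  0.0402] ((457.2781982421875, -19.421035766601562), (1.7597417831420898, 21.913013458251953), 54.70924758911133)
t
[... 720 characters left out ...]
47.85 282.8 ] [246 277   5  12  20] [0.4906 0.039  0.0397] ((492.13458251953125, 38.24177551269531), (1.7770304679870605, 24.172779083251953), 61.16284942626953)
top [252.5        282.02272727] [249 276   8  13  44] [0.4856 0.0323 0.0389] ((487.6646728515625, 31.270479202270508), (7.155107498168945, 23.052324295043945), 61.106483459472656)
((648.767578125, -274.96417236328125), (25.482961654663086, 104.26347351074219), 59.9448356628418) [ 0.68862543 -0.24553523  0.10984093] 311
bar ((603.4429321289062, -255.2153778076172), (173.1751708984375, 109.2741928100586), 0.41735750436782837) 579
rim ((468.3940734863281, 14.253387451171875), (134.4755859375, 203.2654266357422), 60.25278854370117) 1512
```

View pics/c1.png

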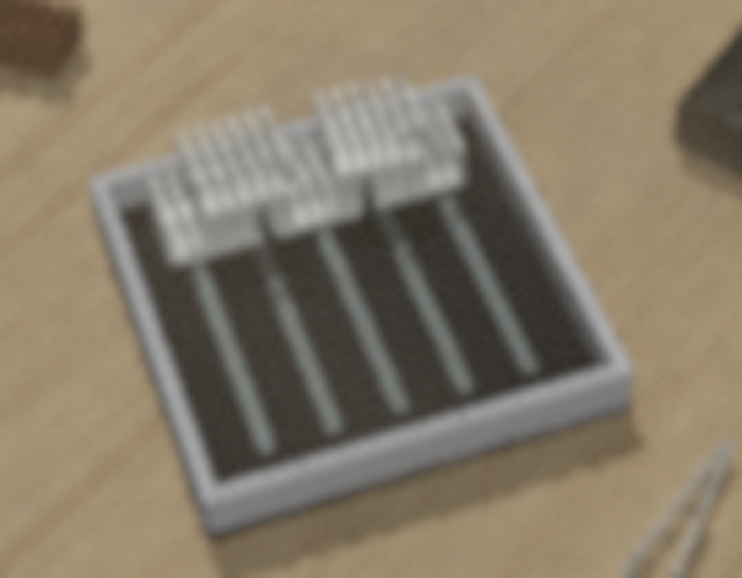

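```bash
cat >> h.py <<'E'
def cast(n,uv,z):
    c=ctrl.calibration(n); K=np.array(c['camera_matrix']); R=cv2.Rodrigues(np.array(c['rvec'],float))[0]; t=np.array(c['tvec'],float).ravel()
    uv=np.atleast_2d(uv).astype(float); r=np.c_[(uv-K[:2,2][None])/[K[0,0],K[1,1]],np.ones(len(uv))]@R
    C=-R.T@t; return (C+r*((z-C[2])/r[:,2])[:,None])[:,:2]
E
python3 - <<'E'
from h import *
uv=np.array([(95,180),(475,75),(632,370),(210,492)])/5.5+[210,255]
Q=cast('scene',uv,.020); print('corners',Q.round(4).tolist(),[np.linalg.norm(Q[i]-Q[i-1]).round(4) for i in range(4)],Q.mean(0))
ye=(Q[0]-Q[1]+Q[3]-Q[2]); print('yaw tray from y edge',np.degrees(np.arctan2(-ye[0],ye[1])))
xe=(Q[0]-Q[3]+Q[1]-Q[2]); print('from x edge',np.degrees(np.arctan2(xe[1],xe[0])))
for n in ('scene','side'):
    z=np.load(n+'0.npz'); im,W=z['im'],z['W']
    h=cv2.cvtColor(im,cv2.COLOR_RGB2HSV)
    m=(h[...,0]<14)&(h[...,1]>130)&(np.abs(W[...,2]-.036)<.005)&(abs(W[...,0]-.61)<.05)&(abs(W[...,1]+.25)<.09)
    P=W[m]; print(n,'bar',m.sum(),cv2.minAreaRect((P[:,:2]*1000).astype('float32')))
    m=(W[...,2]>.1045)&(abs(W[...,0]-.61)<.04)&(abs(W[...,1]+.25)<.04)
    if m.sum(): print('htop',W[m].mean(0),W[m][:,2].max(),cv2.minAreaRect((W[m][:,:2]*1000).astype('float32')))
    for lo,hi,nm in((.037,.045,'top'),(.022,.030,'low')):
        yaw=np.radians(-31); c=Q.mean(0); X=W[...,:2]-c
        a=X@[np.cos(yaw),np.sin(yaw)]; b=X@[-np.sin(yaw),np.cos(yaw)]
        m=(W[...,2]>lo)&(W[...,2]<hi)&(abs(a)<.07)&(abs(b)<.058)&(a>0)
        print(nm,np.percentile(a[m],[2,98]).round(3),np.sort(b[m].round(3))[::max(1,m.sum()//24)])
    m=(W[...,0]>.62)&(W[...,0]<.8)&(W[...,1]<-.1)&(W[...,1]>-.3)&(W[...,2]>.02)
    print('box',W[m].min(0),W[m].max(0))
E
```

```text
corners [[0.5235, 0.0585], [0.4593, -0.0563], [0.3488, 0.0076], [0.4156, 0.1191]] [np.float64(0.1238), np.float64(0.1315), np.float64(0.1277), np.float64(0.13)] [0.43679162 0.03220725]
yaw tray from y edge -30.065986062422112
from x edge -29.65375065978194
scene bar 0 ((0.0, 0.0), (0.0, 0.0), 0.0)
htop [ 0.61475159 -0.25444436  0.10716339] 0.1098409337272317 ((615.4569702148438, -256.05487060546875), (17.687297821044922, 22.431278228759766), 89.5775375366211)
top [0.033 0.057] [-0.035 -0.033 -0.03  -0.028 -0.024 -0.023 -0.021 -0.017 -0.014 -0.011
 -0.007 -0.006  0.01   0.012  0.012  0.017  0.017  0.022  0.023  0.023
  0.028  0.029  0.033  0.034  0.035  0.039  0.04 ]
low [0.032 0.056] [-0.049 -0.042 -0.034 -0.031 -0.027 -0.024 -0.02  -0.017 -0.015 -0.011
 -0.008 -0.005 -0.001  0.005  0.012  0.017  0.019  0.024  0.028  0.029
  0.034  0.035  0.04   0.044  0.049]
box [ 0.62000737 -0.29999698  0.02002533] [ 0.79999271 -0.10035458  0.1141313 ]
side bar 26 ((614.9050903320312, -245.8715057373047), (25.466800689697266, 88.81954956054688), 5.196906566619873)
htop [ 0.61717652 -0.25227177  0.10762753] 0.11019894488493599 ((617.99951171875, -253.93153381347656), (18.090045928955078, 21.66656494140625), 84.46229553222656)
top [0.034 0.058] [-0.033 -0.031 -0.026 -0.026 -0.021 -0.02  -0.016 -0.015 -0.01  -0.009
 -0.008 -0.004 -0.003  0.014  0.014  0.018  0.02   0.023  0.025  0.026
  0.03   0.031  0.035  0.036  0.041  0.042  0.043]
low [0.034 0.058] [-0.046 -0.044 -0.04  -0.03  -0.026 -0.022 -0.018 -0.014 -0.01  -0.007
 -0.004 -0.003  0.001  0.005  0.013  0.015  0.019  0.023  0.027  0.03
  0.034  0.038  0.042  0.042  0.046  0.047  0.052]
box [ 0.62013468 -0.29999076  0.02010678] [ 0.7999867  -0.10010601  0.11412833]
```

Call:
play_rows(
  targets=[
    [[-0.3,-0.3,0],[0,0,0],1],
    [[-0.7,-0.7,0],[0,0,0],1],
    [[-0.74,-0.7,0],[0,0,0],1],
    [[-0.74,-0.7,0],[0,0,0],1],
    [[-0.74,-0.7,0],[0,0,0],1],
    [[-0.74,-0.7,0],[0,0,0],1],
    [[-0.74,-0.7,0],[0,0,0],1],
    [[-0.74,-0.7,0],[0,0,0],1],
    [[-0.74,-0.7,0],[0,0,0],1],
    [[-0.74,-0.7,0],[0,0,0],1],
    [[-0.74,-0.7,0],[0,0,0],1],
    [[-0.74,-0.7,0],[0,0,0],1],
    [[-0.74,-0.7,0],[0,0,0],1],
    [[-0.74,-0.7,0],[0,0,0],1],
    [[-0.74,-0.7,0],[0,0,0],1],
    [[-0.74,-0.7,0],[0,0,0],1],
    [[-0.74,-0.7,0],[0,0,0],1],
    [[-0.74,-0.7,0],[0,0,0],1],
    [[-0.74,-0.7,0],[0,0,0],1],
    [[-0.5,-0.5,0],[0,0,0],1],
  ],
)

```text
time_s: 1.77
ee_pos: [0.4874, 0.0522, 0.2053]
tcp_rot: [-3.141, 0.001, 2.721]
contact_force: [0.4, -0.3, -1.2]
width: 0.999
grasp_force: 0.0
```

Call:
play_rows(
  targets=[
    [[-0.6,-0.58,0],[0,0,0],1],
    [[-0.75,-0.72,0],[0,0,0],1],
    [[-0.75,-0.72,0],[0,0,0],1],
    [[-0.75,-0.72,0],[0,0,0],1],
    [[-0.75,-0.72,0],[0,0,0],1],
    [[-0.75,-0.72,0],[0,0,0],1],
    [[-0.75,-0.72,0],[0,0,0],1],
    [[-0.75,-0.72,0],[0,0,0],1],
    [[-0.75,-0.72,0],[0,0,0],1],
    [[-0.5,-0.5,0],[0,0,0],1],
    [[0,0,0],[0,0,-0.06],1],
    [[0,0,0],[0,0,-0.06],1],
    [[0,0,0],[0,0,-0.06],1],
    [[0,0,0],[0,0,-0.06],1],
    [[0,0,0],[0,0,0],1],
    [[0,0,0],[0,0,0],1],
    [[0,0,0],[0,0,0],1],
  ],
)

```text
time_s: 3.18
ee_pos: [0.5979, -0.2187, 0.2052]
tcp_rot: [3.141, -0.0, 3.081]
contact_force: [-0.2, -0.8, -0.0]
width: 1.0
grasp_force: 0.0
```

```bash
python3 - <<'E'
from h import *
o=ctrl.get_obs(); print(o['ee_pos'],o['tcp_rot'])
im,d=ctrl.grab_frame('wrist'); c=ctrl.calibration('wrist'); print(c)
np.savez('w1.npz',im=im,d=d,p=o['ee_pos'],r=o['tcp_rot']); cv2.imwrite('pics/w1.png',im[...,::-1])
E
```

```text
[ 0.5978896  -0.21869569  0.20523286] [ 3.14148544e+00 -4.65556439e-04  3.08144642e+00]
{'camera_matrix': array([[325.1922621 ,   0.        , 281.79617645],
       [  0.        , 325.1922621 , 208.01787993],
       [  0.        ,   0.        ,   1.        ]]), 'hand_eye': array([[-1.33190650e-03, -9.72772926e-01, -2.31756469e-01,
         6.72472161e-02],
       [ 9.99998902e-01, -1.44610968e-03,  3.22887664e-04,
         4.44879325e-04],
       [-6.49241650e-04, -2.31755784e-01,  9.72773784e-01,
        -1.79480436e-01],
       [ 0.00000000e+00,  0.00000000e+00,  0.00000000e+00,
         1.00000000e+00]])}
```

View pics/w1.png

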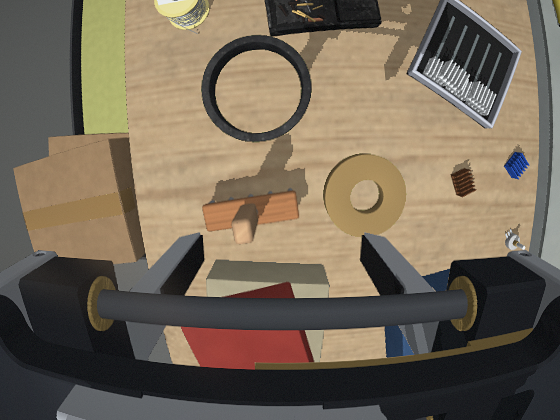

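The wrist view shows the rake's orange bar, corners at about (203,207), (295,191), (299,215) and (207,231), with the handle at (244,224). The metal tray is at (465,65). The brown look-alike is at (463,181) and the blue one at (516,164).

```bash
cat >> h.py <<'E'
from scipy.spatial.transform import Rotation as Ro
def wray(uv,p,r):
    c=ctrl.calibration('wrist'); K=np.array(c['camera_matrix']); H=np.array(c['hand_eye'])
    q=(np.atleast_2d(uv).astype(float)-K[:2,2])/[K[0,0],K[1,1]]; th=np.linalg.norm(q,axis=1,keepdims=True)
    v=np.c_[q/th*np.sin(th),np.cos(th)]; R=Ro.from_euler('xyz',r).as_matrix()
    return R@H[:3,3]+p, v@H[:3,:3].T@R.T
def wcast(uv,z,p,r):
    C,v=wray(uv,p,r); return (C+v*((z-C[2])/v[:,2])[:,None])[:,:2]
E
python3 - <<'E'
from h import *
z=np.load('w1.npz'); im,p,r=z['im'],z['p'],z['r']
h=cv2.cvtColor(im,cv2.COLOR_RGB2HSV); print('hue bar',h[210,280],'handle',h[225,244],'bench',h[150,340])
m=((h[...,0]<12)&(h[...,1]>120)&(h[...,2]>90)).astype('uint8'); m[:180]=0; m[245:]=0; m[:,:190]=0;m[:,310:]=0
n,l,s,c=cv2.connectedComponentsWithStats(m); 
k=[i for i in range(1,n) if s[i,4]>200]
for i in k:
    uv=np.argwhere(l==i)[:,::-1]; 
    print(s[i]); P=wcast(uv,.036,p,r); print(cv2.minAreaRect((P*1000).astype('float32')))
Q=wcast([(203,207),(295,191),(299,215),(207,231)],.036,p,r); print(Q.round(4).tolist())
print('handle top',wcast([(233,238),(250,242),(253,232),(236,228)],.108,p,r).round(4).tolist())
T=wcast([(449,0),(521,41),(488,126),(408,70)],.02,p,r);print('tray',T.round(4).tolist(),T.mean(0))
E
```

```text
hue bar [ 13 136 191] handle [ 15  96 216] bench [ 17  80 186]
[[0.607, -0.3073], [0.5955, -0.2035], [0.6228, -0.2005], [0.6353, -0.3061]]
handle top [[0.6216, -0.2638], [0.6263, -0.2487], [0.617, -0.2451], [0.6124, -0.2601]]
tray [[0.3619, 0.0072], [0.4019, 0.1238], [0.5259, 0.0512], [0.4613, -0.0621]] [0.43773237 0.0300388 ]
```

Call:
play_rows(
  targets=[
    [[0,0,0],[0,0,-0.055],1],
    [[0,0,0],[0,0,-0.055],1],
    [[-0.24,-0.6,0],[0,0,0],1],
    [[-0.24,-0.62,0],[0,0,0],1],
    [[0,0,0],[0,0,0],1],
    [[0,0,0.5],[0,0,0],1],
    [[0,0,0.7],[0,0,0],1],
    [[0,0,0.7],[0,0,0],1],
    [[0,0,0.7],[0,0,0],1],
    [[0,0,0.7],[0,0,0],1],
    [[0,0,0.6],[0,0,0],1],
    [[0,0,0.5],[0,0,0],1],
    [[0,0,0.3],[0,0,0],1],
    [[0,0,0],[0,0,0],1],
    [[0,0,0],[0,0,0],1],
  ],
)

```text
time_s: 4.48
ee_pos: [0.6162, -0.2532, 0.0645]
tcp_rot: [3.141, -0.0, -3.035]
contact_force: [-0.1, -0.1, -0.1]
width: 1.005
grasp_force: 0.0
```

Now close the gripper.

Call:
play_rows(
  targets=[
    [[0,0,0],[0,0,0],0.5],
    [[0,0,0],[0,0,0],0.3],
    [[0,0,0],[0,0,0],0.2],
    [[0,0,0],[0,0,0],0.1],
    [[0,0,0],[0,0,0],0.1],
    [[0,0,0],[0,0,0],0],
    [[0,0,0],[0,0,0],0],
    [[0,0,0],[0,0,0],0],
    [[0,0,0],[0,0,0],0],
    [[0,0,0],[0,0,0],0],
    [[0,0,0],[0,0,0],0],
    [[0,0,0],[0,0,0],0],
  ],
  newtons=35,
)

```text
time_s: 5.48
ee_pos: [0.6165, -0.254, 0.0646]
tcp_rot: [-3.141, 0.0, -3.035]
contact_force: [1.1, 1.0, -0.6]
width: 0.192
grasp_force: 35.0
```

Call:
play_rows(
  targets=[
    [[0,0,-0.3],[0,0,0],0],
    [[0,0,-0.6],[0,0,0],0],
    [[0,0,-0.8],[0,0,0],0],
    [[0,0,-0.8],[0,0,0],0],
    [[0,0,-0.8],[0,0,0],0],
    [[0,0,-0.7],[0,0,0],0],
    [[0,0,-0.5],[0,0,0],0],
    [[0,0,0],[0,0,0],0],
    [[0,0,0],[0,0,0.06],0],
    [[0,0,0],[0,0,0.06],0],
    [[0,0,0],[0,0,0.06],0],
    [[0,0,0],[0,0,0.06],0],
    [[0,0,0],[0,0,0.06],0],
    [[0,0,0],[0,0,0.06],0],
    [[0,0,0],[0,0,0.06],0],
    [[0,0,0],[0,0,0],0],
    [[0,0,0],[0,0,0],0],
  ],
)

```text
time_s: 6.9
ee_pos: [0.6157, -0.2531, 0.1985]
tcp_rot: [-3.141, -0.002, 2.621]
contact_force: [0.1, 0.3, -2.1]
width: 0.191
grasp_force: 35.0
```

Call:
play_rows(
  targets=[
    [[0.3,0.2,0],[0,0,0],0],
    [[0.6,0.44,0],[0,0,0],0],
    [[0.7,0.53,0],[0,0,0],0],
    [[0.7,0.53,0],[0,0,0],0],
    [[0.7,0.53,0],[0,0,0],0],
    [[0.7,0.53,0],[0,0,0],0],
    [[0.7,0.53,0],[0,0,0],0],
    [[0.7,0.53,0],[0,0,0],0],
    [[0.7,0.53,0],[0,0,0],0],
    [[0.7,0.53,0],[0,0,0],0],
    [[0.4,0.3,0],[0,0,0],0],
    [[0.2,0.16,0],[0,0,0],0],
    [[0,0,0],[0,0,0],0],
    [[0,0,0],[0,0,0],0],
    [[0,0,0],[0,0,0],0],
  ],
)

```text
time_s: 8.15
ee_pos: [0.5124, -0.0099, 0.1995]
tcp_rot: [-3.141, 0.001, 2.618]
contact_force: [0.8, 0.4, -1.4]
width: 0.187
grasp_force: 35.0
```

```bash
python3 - <<'E'
from h import *
o=ctrl.get_obs(); print(o['ee_pos'],o['tcp_rot'],o['width'])
im,d=ctrl.grab_frame('wrist')
np.savez('w2.npz',im=im,d=d,p=o['ee_pos'],r=o['tcp_rot']); cv2.imwrite('pics/w2.png',im[...,::-1])
E
```

```text
[ 0.5123546  -0.00993048  0.19948881] [-3.14108506e+00  9.99327664e-04  2.61766865e+00] 0.1865418048067985
```

View pics/w2.png

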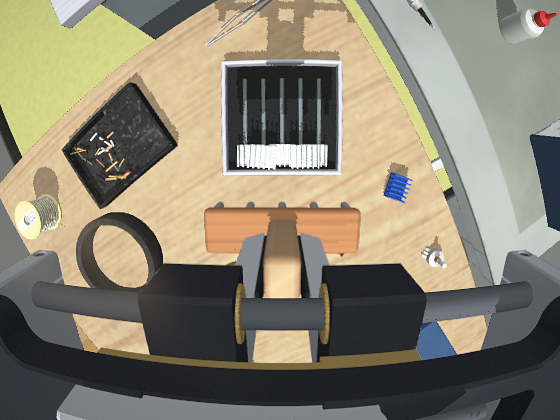

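The wrist view shows the tray square with the image: rim (222,61) to (342,174), the row of sinks at (237–328, 145–168). The rake hangs below at (282,230), parallel to the tray, with five tines in the row facing the tray (222 to 343).

```bash
python3 - <<'E'
from h import *
z=np.load('w2.npz'); im,p,r=z['im'],z['p'],z['r']
T=wcast([(222,61),(341,61),(342,174),(224,175)],.02,p,r); c=T.mean(0);print(T.round(4).tolist(),c)
ye=T[2]-T[3]; yaw=np.arctan2(-ye[0],ye[1]); print('yaw',np.degrees(yaw),np.linalg.norm(ye),np.linalg.norm(T[0]-T[3]))
c0=np.array([.437,.031])
for y,cc in((yaw,c),(np.radians(-30),c0)):
    M=np.array([[np.cos(y),np.sin(y)],[-np.sin(y),np.cos(y)]])
    print('rake in tray',M@(p[:2]-cc))
    # depth-based sinks
    print('row px back/front @z.042/.024', (M@(wcast([(282,168),(282,145),(237,155),(328,155)],.042,p,r)-cc).T).T.round(4))
h=cv2.cvtColor(im,cv2.COLOR_RGB2HSV); print(h[150:172:3,270])
for z0,uv in ((.012,(222,206)),(.012,(343,206))): print(wcast([uv],p[2]-.0645,p,r))
c=cv2.resize(im[130:185,215:350],None,fx=5.5,fy=5.5,interpolation=cv2.INTER_CUBIC); cv2.imwrite('pics/c2.png',c[...,::-1])
E
```

```text
[[0.3506, 0.0077], [0.4166, 0.1214], [0.5281, 0.0594], [0.4627, -0.0559]] [0.43950295 0.03314855]
yaw -29.589623666157657 0.13257043703490598 0.12883205496580022
rake in tray [ 0.08462241 -0.00148784]
row px back/front @z.042/.024 [[ 0.0548 -0.0008]
 [ 0.0308 -0.0006]
 [ 0.0404 -0.0475]
 [ 0.0412  0.0472]]
rake in tray [0.08572424 0.00223046]
row px back/front @z.042/.024 [[ 0.0559  0.0027]
 [ 0.0319  0.0028]
 [ 0.0419 -0.0441]
 [ 0.042   0.0506]]
[[ 90   2 249]
 [ 98   4 243]
 [ 98   4 246]
 [100   3 244]
 [ 98   4 247]
 [ 96   6 230]
 [100   7 107]
 [113  16 203]]
[[ 0.47968079 -0.04456262]]
[[0.52694828 0.03699555]]
```

View pics/c2.png

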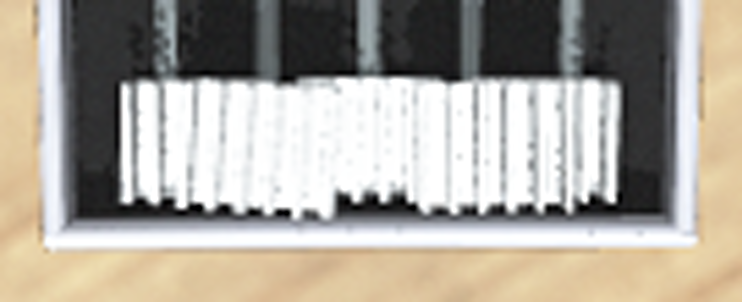

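Call:
play_rows(
  targets=[
    [[0,0,0.3],[0,0,0],0],
    [[0,0,0.6],[0,0,0],0],
    [[0,0,0.7],[0,0,0],0],
    [[0,0,0.7],[0,0,0],0],
    [[0,0,0.6],[0,0,0],0],
    [[0,0,0.4],[0,0,0],0],
    [[0,0,0.2],[0,0,0],0],
    [[0,0,0],[0,0,0],0],
    [[0,0,0],[0,0,0],0],
    [[0,0,0],[0,0,0],0],
  ],
)

```text
time_s: 9.03
ee_pos: [0.5124, -0.0086, 0.095]
tcp_rot: [3.141, 0.001, 2.618]
contact_force: [-0.2, 0.4, -1.6]
width: 0.19
grasp_force: 35.0
```

Call:
play_rows(
  targets=[
    [[0,0,0.1],[0,0,0],0],
    [[0.1,0,0],[0,0,0],0],
    [[0.2,0,0],[0,0,0],0],
    [[0.2,0,0],[0,0,0],0],
    [[0.2,0,0],[0,0,0],0],
    [[0.2,0,0],[0,0,0],0],
    [[0.2,0,0],[0,0,0],0],
    [[0.2,0,0],[0,0,0],0],
    [[0.2,0,0],[0,0,0],0],
    [[0.2,0,0],[0,0,0],0],
    [[0.2,0,0],[0,0,0],0],
    [[0,0,0],[0,0,0],0],
    [[0,0,0],[0,0,0],0],
  ],
)

```text
time_s: 10.12
ee_pos: [0.4622, 0.0203, 0.0915]
tcp_rot: [3.142, -0.0, 2.619]
contact_force: [0.4, 0.1, -1.2]
width: 0.19
grasp_force: 35.0
```

```bash
python3 - <<'E'
from h import *
o=ctrl.get_obs(); print(o['ee_pos'],o['contact_force'])
a,_=ctrl.grab_frame('scene'); w,_=ctrl.grab_frame('wrist')
c=[cv2.resize(x,(400,400),interpolation=cv2.INTER_CUBIC) for x in (a[245:355,220:330],w[60:280,170:390])]
cv2.imwrite('pics/d1.png',np.hstack(c)[...,::-1])
E
```

```text
[0.4621716  0.02029808 0.09150454] [ 0.39472227  0.0870143  -1.21200376]
```

View pics/d1.png

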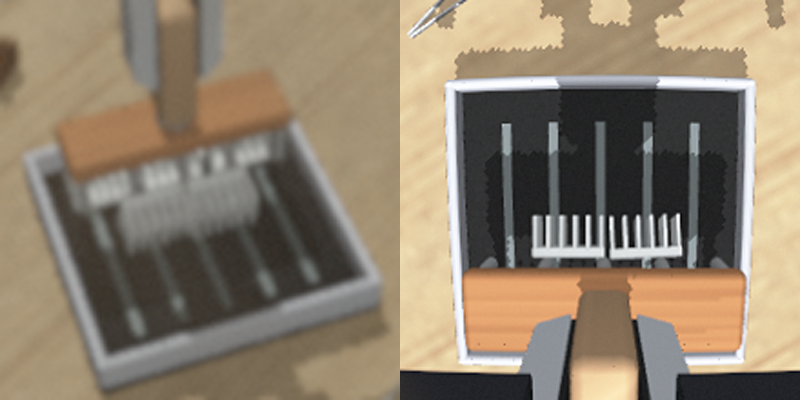

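The left crop shows both top sinks off the heap at about (190,210), tipped forward. The right crop (wrist) shows them side by side at (570,237) and (645,235), just ahead of the bar with fins forward. I'll nudge a little further and then lift.

Call:
play_rows(
  targets=[
    [[0.15,0,0],[0,0,0],0],
    [[0.15,0,0],[0,0,0],0],
    [[0,0,0],[0,0,0],0],
    [[0,0,-0.2],[0,0,0],0],
    [[0,0,-0.5],[0,0,0],0],
    [[0,0,-0.7],[0,0,0],0],
    [[0,0,-0.7],[0,0,0],0],
    [[0,0,-0.7],[0,0,0],0],
    [[0,0,-0.4],[0,0,0],0],
    [[-0.5,0,0],[0,0,0],0],
    [[-0.8,0,0],[0,0,0],0],
    [[-0.8,0,0],[0,0,0],0],
    [[-0.5,0,0],[0,0,0],0],
    [[0,0,0],[0,0,0],0],
    [[0,0,0],[0,0,0],0],
  ],
)

```text
time_s: 11.47
ee_pos: [0.5219, -0.0147, 0.1874]
tcp_rot: [-3.141, -0.001, 2.618]
contact_force: [-0.1, 1.3, -1.8]
width: 0.188
grasp_force: 35.0
```

```bash
python3 - <<'E'
from h import *
o=ctrl.get_obs(); p,r=o['ee_pos'],o['tcp_rot']; print(p,r)
w,d=ctrl.grab_frame('wrist'); a,W=cloud('scene'); s,Ws=cloud('side')
for n,X in(('scene',W),('side',Ws)):
    yaw=np.radians(-29.8); D=X[...,:2]-[.438,.032]; A=D@[np.cos(yaw),np.sin(yaw)]; B=D@[-np.sin(yaw),np.cos(yaw)]
    for lo,hi in((.013,.020),(.020,.026),(.026,.033),(.033,.045)):
        m=(abs(A)<.057)&(abs(B)<.058)&(X[...,2]>lo)&(X[...,2]<hi); 
        if m.sum()>3: print(n,lo,m.sum(),np.percentile(A[m],[2,30,60,98]).round(3),np.percentile(B[m],[2,98]).round(3))
c=[cv2.resize(x,(400,400),interpolation=cv2.INTER_CUBIC) for x in (a[245:355,220:330],w[20:220,180:380])]
cv2.imwrite('pics/d2.png',np.hstack(c)[...,::-1])
E
```

```text
[ 0.52187252 -0.01471097  0.18742897] [-3.14120628e+00 -6.51664462e-04  2.61766756e+00]
scene 0.013 277 [-0.026  0.032  0.042  0.055] [-0.049  0.049]
scene 0.02 700 [-0.026 -0.015 -0.003  0.054] [-0.044  0.044]
side 0.013 293 [-0.024  0.034  0.041  0.056] [-0.046  0.051]
side 0.02 613 [-0.024 -0.012  0.034  0.055] [-0.046  0.05 ]
side 0.026 6 [-0.019 -0.015 -0.015  0.049] [-0.024  0.017]
```

View pics/d2.png

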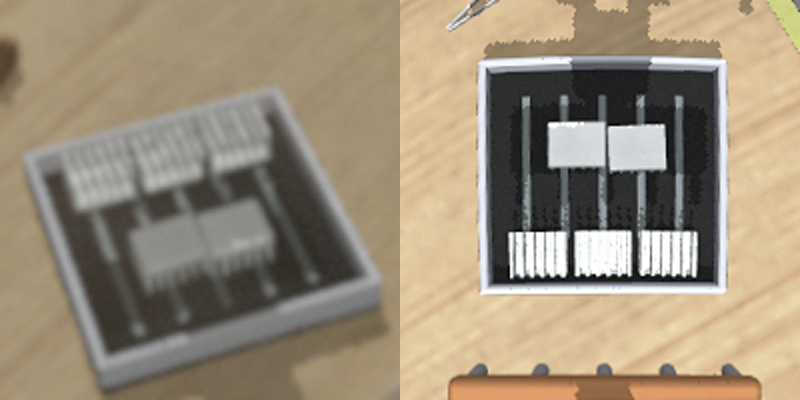

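The picture shows both former top sinks flat on the floor in the empty part of the tray, upside down, at right-crop (577,145) and (637,148). Their tops are about 24 mm above the bench, so they lie one deep. The row of three still stands at the back wall. Next I'll set the rake down behind the tray.

Call:
play_rows(
  targets=[
    [[-0.5,-0.5,0],[0,0,0],0],
    [[-0.5,-0.5,0],[0,0,0],0],
    [[0,0,0.3],[0,0,0],0],
    [[0,0,0.6],[0,0,0],0],
    [[0,0,0.7],[0,0,0],0],
    [[0,0,0.7],[0,0,0],0],
    [[0,0,0.6],[0,0,0],0],
    [[0,0,0.5],[0,0,0],0],
    [[0,0,0.3],[0,0,0],0],
    [[0,0,0.2],[0,0,0],0],
    [[0,0,0],[0,0,0],0],
    [[0,0,0],[0,0,0],0],
    [[0,0,0],[0,0,0],0],
  ],
)

```text
time_s: 12.7
ee_pos: [0.5338, -0.0552, 0.0713]
tcp_rot: [3.141, 0.001, 2.619]
contact_force: [-1.5, 0.7, -0.8]
width: 0.187
grasp_force: 35.0
```

Call:
play_rows(
  targets=[
    [[0,0,0.1],[0,0,0],0],
    [[0,0,0.08],[0,0,0],0],
    [[0,0,0.04],[0,0,0],0],
    [[0,0,0.02],[0,0,0],0],
    [[0,0,0],[0,0,0],0],
    [[0,0,0],[0,0,0],0],
  ],
)

```text
time_s: 13.2
ee_pos: [0.5335, -0.0553, 0.0644]
tcp_rot: [3.141, 0.001, 2.619]
contact_force: [-1.4, 0.8, 8.0]
width: 0.192
grasp_force: 35.0
```

Contact is 8 N upward, so the rake is on the bench. Release and rise.

Call:
play_rows(
  targets=[
    [[0,0,0],[0,0,0],0.25],
    [[0,0,0],[0,0,0],0.35],
    [[0,0,0],[0,0,0],0.5],
    [[0,0,0],[0,0,0],0.7],
    [[0,0,0],[0,0,0],0.7],
    [[0,0,0],[0,0,0],0.7],
    [[0,0,0],[0,0,0],0.7],
    [[0,0,-0.3],[0,0,0],0.7],
    [[0,0,-0.6],[0,0,0],0.7],
    [[0,0,-0.7],[0,0,0],0.7],
    [[0,0,-0.7],[0,0,0],0.7],
    [[0,0,-0.7],[0,0,0],0.7],
    [[0,0,-0.7],[0,0,0],0.7],
    [[0,0,-0.5],[0,0,0],0.7],
    [[0,0,0],[0,0,0],0.7],
    [[0,0,0],[0,0,0],0.7],
    [[0,0,0],[0,0,0],0.7],
  ],
)

```text
time_s: 14.62
ee_pos: [0.5325, -0.0552, 0.1888]
tcp_rot: [-3.141, -0.001, 2.619]
contact_force: [-0.1, -0.9, 0.5]
width: 0.702
grasp_force: 0.0
```

```bash
python3 - <<'E'
from h import *
o=ctrl.get_obs(); print(o['ee_pos'],o['width'])
w,d=ctrl.grab_frame('wrist'); a,W=cloud('scene')
m=(abs(W[...,0]-.533)<.03)&(abs(W[...,1]+.055)<.03)&(W[...,2]<.13)&(W[...,2]>.05); print('rake top z',np.percentile(W[m][:,2],99))
c=[cv2.resize(x,(400,400),interpolation=cv2.INTER_CUBIC) for x in (a[185:355,200:370],w[20:320,130:430])]
cv2.imwrite('pics/d3.png',np.hstack(c)[...,::-1])
E
```

```text
[ 0.53254467 -0.05521423  0.18879396] 0.7024051660119449
rake top z 0.10903584837571666
```

View pics/d3.png

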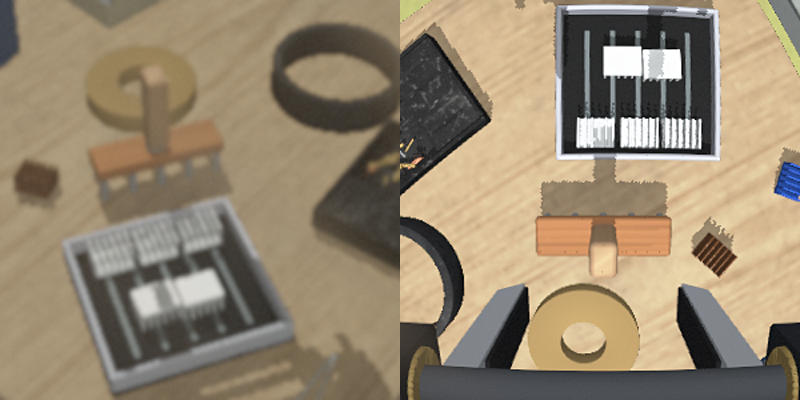

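The rake stands upright and free behind the tray at left-crop (155,140). All five sinks lie in the tray, and the brown and blue look-alikes are untouched.

```bash
python3 -c "
from rig import ctrl
print(ctrl.hand_in())"
```

```text
the job is handed in; nothing more can be done
None
```

I raked both top heat sinks off the heap, so all five now lie one deep in the tray; the rake stands upright and released on the bench behind it, and the job was handed in at about 15 s (no verdict was returned).

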